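# Lock the squeeze-tab cap onto the sample canister

## Task

Close the sample canister: pick up its cap by the two tabs, fit it into the canister's mouth, and with the tabs squeezed turn it clockwise (seen from above) to its end stop, then let go so that both tabs spring fully out and lock it with the cap flush. Work gently: the mouth ring may sit turned a little, so feel for its slots under a light press, do not force the cap against ring or stop, and leave the other things on the bench undisturbed.

Things in the scene. Friction and masses are not known exactly. Their poses are not given: they have to be found in the camera images.
- cap: Loose white bayonet cap, 0.15 kg, upright on the bench; origin at the centre of the underside of its stem, z up. Stem: diameter 32 tapering to 25 at the foot, 22 long. Above it a round plate, diameter 56, from 22 to 30 mm above the origin, and a hub, diameter 29, up to 44 mm. Lugs at its +x and -x, grey tabs at its +y and -y. The same after half a turn.
- cap_lugs (a point): on the cap's axis, 12 mm above its origin, axes as the cap's: middle height of the two square lugs on the stem, which point along +x and -x, each 10 wide (along y), 6 high, reaching 24 mm from the axis. The lugs are delicate: a total of 45 N between cap and canister (about 0.45 N m against the end stop) breaks them
- cap_seat (a point): centre of the underside of the cap's round plate, 22 mm above the cap's origin; axes as the cap's
- cap_grip (a point): on the cap's axis, 60 mm above its origin, midway between the tabs' ears: squeeze them here along the cap's y, so that fingertips stay clear of the canister's rim. The ears are flat and upright, 22 wide (along x), 4 thick, from 34 to 72 mm above the origin; 60 mm over the outer faces when free, 46 mm when fully squeezed
- tab_a (a joint): travel of the tab on the cap's +y side, m: 0 fully out, 0.007 squeezed in to a firm stop (about 7 N); springs back when let go. At its foot, between 0 and 7 mm above the plate's underside, is a pawl 8 wide, whose end is 36 mm from the cap's axis when out and 29 mm when squeezed
- tab_b (a joint): the same for the tab on the cap's -y side
- canister: Metal sample canister bolted to the bench: square foot 110x110x8, round body of diameter 72, mouth 75 mm above its origin (centre of the underside of the foot), z up. Its top, with flange, slots and rim, is a sprung ring: it yields straight down by up to 5 mm (3 N to start, 10.5 N at the end), then is solid
- canister_mouth (a point): centre of the mouth plane (top of the flange), 75 mm above the canister's origin; axes as the canister's. Flange 5 thick, hole of diameter 37, with two opposite slots 14.5 wide, reaching 26.5 mm from the axis. With its lugs on the flange the cap's plate is 13 mm above this plane; over the slots (within 0.1 rad) it drops till the plate lies flush
- canister_flange (a point): on the canister's axis, 5 mm below the mouth plane (underside of the flange), axes as the canister's. The slots lie along its +x and -x only to 0.45 rad either way: the ring is turned by an amount not measured, to be felt or seen. Friction of 1.5 N m holds the ring. Below the flange the lugs turn clockwise only (from above), 0.62 rad from mid-slot to a firm stop
- canister_rim (a point): on the canister's axis, 10 mm above the mouth plane: top of the rim round the mouth, inside diameter 65, outside 74. The cap enters it only with both tabs squeezed. Two notches 13.5 wide in it face the pawls when the cap is at its end stop (0.07 rad to spare each way): let go there, the tabs spring fully out; elsewhere the rim holds them about 3.5 mm in
- vial_red: glass vial with a red screw cap, 27 in diameter, 56 high, origin at its foot; leave alone
- vial_green: glass vial with a green screw cap, 27 in diameter, 56 high, origin at its foot; leave alone
- timer: white bench timer lying flat, 71x67x19, origin at its underside; leave alone
- tape: roll of tan tape lying flat, 98x96x25, origin at its underside; leave alone
- petri_dish: petri dish with seeds, 104 in diameter, 14 high, origin at its underside; leave alone
Mind the look-alikes: they are no part of the job. Leave any green look-alike of the cap alone.

How it is judged (in metres and radians):
On the way:
1. the cap sits down in the canister's mouth with both tabs squeezed in (z of cap_seat in the frame of canister_mouth below 0.004 m and horizontal distance between cap_seat and canister_mouth below 0.004 m and value of joint each of tab_a, tab_b above 0.0035 m), for 0.1 s.
At the end, for the whole second after the job is handed in: The cap's plate lies flush on the mouth (within 3 mm in height, 4 mm sideways, 0.08 rad of tilt), both tabs have sprung out to within 2 mm of fully out (only possible with the pawls in the notches), and the cap is at rest and let go (z of cap_seat in the frame of canister_mouth between -0.003 and 0.003 m and horizontal distance between cap_seat and canister_mouth below 0.004 m and angle between the z axis of cap and the z axis of canister, either way round below 0.08 rad and value of joint each of tab_a, tab_b below 0.002 m and linear speed of cap below 0.02 m/s); the robot touches nothing.
It fails at once if the cap is forced: more than 45 N between cap and canister (contact force between cap and canister above 45 N).
It fails at once if a bystander is pushed more than 20 mm (distance of any of vial_red, vial_green, timer, tape, petri_dish from where it was at the start of the episode above 0.02 m).
It fails at once if a vial is knocked over (angle between any of vial_red, vial_green's own z axis and vertical above 0.5 rad).
It also fails if it takes over 72 s, if anything falls off the work surface, if the arm or the gripper's body presses on something with over 40 N, if the wrist force passes 120 N, or if a joint passes its speed limit or range.

## Robot

A 7-joint arm with a two-finger parallel gripper is mounted at the origin on a cart in front of the work surface, level with it; the furniture and walls round the work are solid. World frame = base frame: x ahead of the robot, y to its left, z up, the work surface at z = 0. Lengths are in mm, angles in degrees, forces in N, time in s.
With the tool pointing down it reaches from about 400 to 875 mm from the base axis. Payload 6.5 kg.
Tool frame: the origin (TCP) lies on the centre line of the jaws, within the pads' length; the fingertips stand bot.tip_extent ahead of it and the grasp point (between the pads) is the TCP (bot.tip_extent is the distance from the TCP to the fingertips, in mm); z points along the fingers, y is the line along which they close (so a half turn about z gives the same grasp; the last joint's range is limited). The gripper opens to 85 mm and grips with 20 to 120 N. Pads are 22 mm wide; open, the fingers measure 114 mm over their backs; the gripper's body (76 mm by 85 mm) begins 54 mm behind the grasp point. The pads swing forward as they close: fully open they stand 13 mm farther back than shut.
Start: joints at [59.92, 30.733, -0.252, 88.115, 0.149, 61.152, -4.079], TCP at [287.862, -582.774, 250.29] pointing down, gripper open.
Joint ranges: [-154.64, 154.64], [-21.42, 123.67], [-72.66, 72.17], [13.99, 137.28], [-74.86, 254.86], [10.95, 109.41], [-158.01, 158.01]. Speed limits (degrees/s): [136.94, 136.94, 180, 180, 180, 180, 180].

## Interface

Orientations are given as [roll, pitch, yaw] about the fixed x, y, z axes, in that order (R = Rz(yaw) Ry(pitch) Rx(roll)).
In Python, from plant import sensors, grab_frame, workorder, bot gives the robot as it stands. The module is installed in compiled form; this text tells all that it offers.
- The arm moves only by the tool apply_moves, never from a script. Its argument "rows" is text: rows parted by semicolons, each of 7 numbers parted by spaces: the shift along the tool's x, y, z in mm, then the turn, a rotation vector about the tool's x, y, z in rad, then the finger opening in mm, from 0 to 85.4. A call has exactly 10 rows; each row shifts and turns the commanded pose from where the row before left it, along the tool's axes as they then stand; what a row does not reach is not made up. A row lasts 1/8 s, in which the tool goes at most 62.5 mm and 10.7 degrees, less where a joint would pass 70% of its speed; a pose out of reach is approached as far as the arm can. A call is refused whole if a number of a shift passes 62.5 or a number of a turn 0.188, either way. A call with a gripper value outside its range is refused whole. The fingers move at their own pace and stop on an object; "squeeze" is the grip in N (left out, the last holds). Time passes only in rows, so rows that do not move let the fingers close, or fill a call up. It gives the time, the measured TCP pose, the force, the opening and the grip force at its end, in the units of the state.
- sensors.get_state(): the state, without advancing time (a new reading comes with each control period).
- grab_frame(name): name is "side" or "top" or "wrist"; returns a dict with "frame" (400x640x3 uint8, blue, green, red), "camera_matrix" (3x3 intrinsics, pixels), "extrinsics" (4x4, takes a point from world to camera coordinates); the wrist camera has in their place "tool_from_camera" (4x4, takes a point from camera to tool coordinates, whose origin is the TCP and whose axes are the flange's). Camera axes: x right, y down, z forward; pixel columns grow to the right and rows downward; lengths in mm; the calibration is good to about 2 mm. The wrist camera is an equidistant fisheye: a pixel r from the principal point sees the ray r / f radians off the axis. A picture is of the moment at which its call begins: read the wrist's pose just before it. There is no depth.
- workorder.finish_job(): hands the job in; it is judged then, once.
The state is a dict: "time_s": time; "q": joint angles; "qd": joint speeds; "tau": joint torques, N m; "tool_pos": TCP position; "tool_rot": TCP orientation; "wrist_force": force on the tool from outside, world axes, zero at the start; "moment": the same for the moment, N m; "finger_gap": finger opening in mm; "finger_force": force on a finger pad.
Only numpy, scipy, OpenCV 4.12 (cv2) and the standard library are available. Lean on these libraries where they do the work, as an engineer would, in place of code of your own. Each camera call takes 0.05 s, during which the arm holds its last target. There are 200 camera calls.

## Working session

There is one attempt and no reset: what is moved stays moved. The work goes in short steps, Python scripts to look and compute and a tool call to move; the robot and the scene stay as the last step left them, time stands still between calls to the robot, and variables do not carry over. Pictures are saved under pics/ and viewed, at most 10 in all, crops included, and the job is handed in when it is done.

Besides the shell and the picture viewer there is one more tool, called after "Emit:" by a JSON object that holds its "api" and its "payload". apply_moves: Moves the arm, as the interface text tells. Its arguments: {"type":"object","properties":{"rows":{"type":"string"},"squeeze":{"type":"number"}},"required":["rows"]}

```bash
mkdir -p pics; cat > h.py <<'E'
import numpy as np, cv2
from plant import sensors, grab_frame, workorder, bot
def ray(c,u,v):
    K=np.array(c["camera_matrix"]);E=np.array(c["extrinsics"])
    d=E[:3,:3].T@np.linalg.solve(K,[u,v,1.]);o=-E[:3,:3].T@E[:3,3];return o,d
def onz(c,u,v,z):
    o,d=ray(c,u,v);return o+d*(z-o[2])/d[2]
def proj(c,p):
    K=np.array(c["camera_matrix"]);E=np.array(c["extrinsics"])
    q=K@(E[:3,:3]@np.array(p,float)+E[:3,3]);return q[:2]/q[2]
E
python3 - <<'E'
from h import *
s=sensors.get_state();print(s,bot.tip_extent)
for n in("top","side"):
    c=grab_frame(n);cv2.imwrite(f"pics/{n}0.png",c["frame"]);print(n,-np.array(c["extrinsics"])[:3,:3].T@np.array(c["extrinsics"])[:3,3], c["camera_matrix"])
    import pickle;pickle.dump({k:np.array(v) for k,v in c.items() if k!='x'},open(f"{n}0.pkl","wb"))
E
```

```text
{'time_s': 0.0, 'q': array([59.92049032, 30.78052471, -0.25412978, 88.17129897,  0.14958794,
       61.1504628 , -4.07915683]), 'qd': array([ 0.03300059,  0.0014134 , -0.07448342,  0.00944495, -0.02039077,
       -0.02677529, -0.01453373]), 'tau': array([-8.41374349e-04, -5.83413649e+01,  1.04849439e+00, -2.59104162e+01,
        1.23590062e-02,  9.61234386e-03, -2.44545674e-05]), 'tool_pos': array([ 287.57381864, -582.25371056,  249.37475437]), 'tool_rot': array([-1.79898361e+02,  8.09358333e-03,  2.62911022e+01]), 'wrist_force': array([-0.23332606, -0.00675871, -0.41080167]), 'moment': array([ 0.00043813, -0.01571887, -0.0133365 ]), 'finger_force': 0.0, 'finger_gap': 85.1820131054424} 19.0
top [ 272.59558084   50.91735315 1240.19265497] [[401.73558996   0.         318.85146714]
 [  0.         401.73558996 204.76781546]
 [  0.           0.           1.        ]]
side [318.58989159 875.59158698 614.7620605 ] [[413.86344471   0.         326.16876535]
 [  0.         413.86344471 201.87842258]
 [  0.           0.           1.        ]]
```

View pics/top0.png

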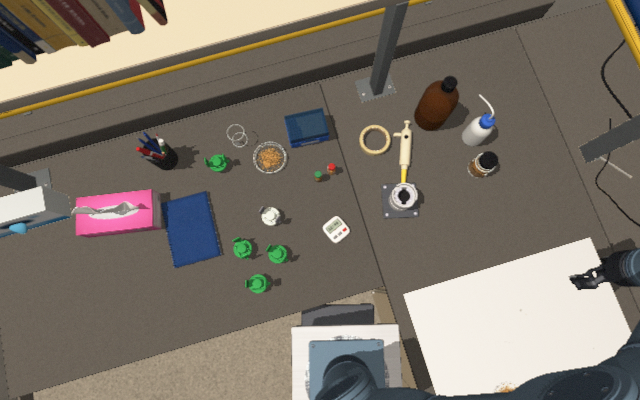

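View pics/side0.png

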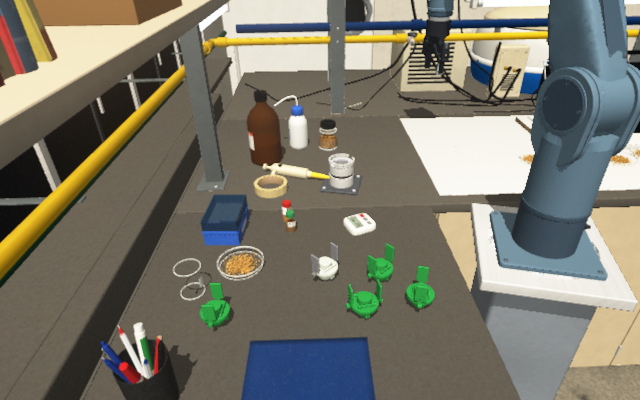

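Cap candidates in the top view are white at (271,216) and green at (217,163), (243,248), (277,254) and (257,284). The white one with grey tabs fits the description. The canister is at (403,198), on its square dark foot. I'll confirm both in one enlarged crop.

```bash
python3 - <<'E'
from h import *
import pickle
t=pickle.load(open("top0.pkl","rb"));s=pickle.load(open("side0.pkl","rb"))
def crop(c,u,v,w,h): return cv2.resize(c["frame"][v-h:v+h,u-w:u+w],(400,300),interpolation=cv2.INTER_CUBIC)
im=np.vstack([np.hstack([crop(t,271,216,20,15),crop(t,403,198,32,24)]),np.hstack([crop(s,326,264,32,24),crop(s,342,175,32,24)])])
cv2.imwrite("pics/crop.png",im)
print("cap",onz(t,271,216,35),onz(s,326,268,30)); print("can",onz(t,404,196,85),onz(s,342,160,85))
E
```

```text
cap [478.00504779 212.98427907  35.        ] [474.54149833 225.6307726   30.        ]
can [ 518.09311115 -184.51909491   85.        ] [ 518.16850375 -175.68732348   85.        ]
```

View pics/crop.png

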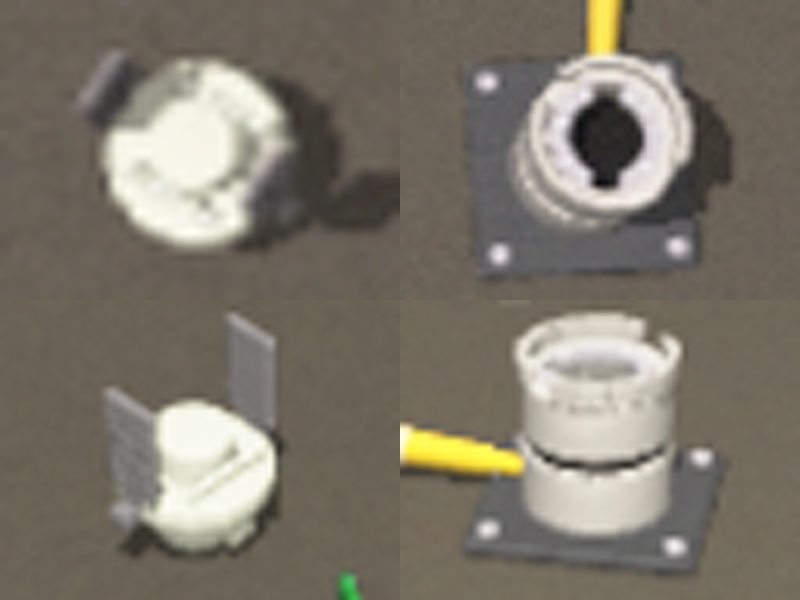

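The white cap has one grey ear up-left and one down-right in the top view. The canister's slots lie nearly along the image's vertical. Next I move over the canister for a close wrist look.

Emit:
{"api": "apply_moves", "payload": {"rows": "47 -31 -5 0 0 0 85;47 -31 -5 0 0 0 85;47 -31 -5 0 0 0 85;47 -31 -5 0 0 0 85;47 -31 -5 0 0 0 85;47 -31 -5 0 0 0 85;47 -31 -5 0 0 0 85;47 -31 -5 0 0 0 85;0 0 0 0 0 0 85;0 0 0 0 0 0 85"}}

```text
time_s: 1.35
tool_pos: [514.6, -194.4, 289.9]
tool_rot: [-180.0, 0.1, 26.3]
wrist_force: [0.3, -0.7, -0.1]
finger_gap: 85.0
finger_force: 0.0
```

```bash
cat >> h.py <<'E'
from scipy.spatial.transform import Rotation as Ro
def wrist(name):
    s=sensors.get_state();c=grab_frame("wrist");c["pos"]=np.array(s["tool_pos"]);c["R"]=Ro.from_euler("xyz",s["tool_rot"],degrees=True).as_matrix()
    cv2.imwrite(f"pics/{name}.png",c["frame"]);import pickle;pickle.dump(dict(c),open(name+".pkl","wb"));return c
def wonz(c,u,v,z):
    K=np.array(c["camera_matrix"]);T=np.array(c["tool_from_camera"])
    x=(u-K[0,2])/K[0,0];y=(v-K[1,2])/K[1,1];r=np.hypot(x,y)+1e-12
    d=np.array([x/r*np.sin(r),y/r*np.sin(r),np.cos(r)])
    o=c["pos"]+c["R"]@T[:3,3];d=c["R"]@T[:3,:3]@d
    return o+d*(z-o[2])/d[2]
def wproj(c,p):
    K=np.array(c["camera_matrix"]);T=np.array(c["tool_from_camera"])
    q=T[:3,:3].T@(c["R"].T@(np.array(p,float)-c["pos"])-T[:3,3])
    a=np.arctan2(np.hypot(q[0],q[1]),q[2]);h=np.hypot(q[0],q[1])+1e-12
    return np.array([K[0,2]+K[0,0]*a*q[0]/h,K[1,2]+K[1,1]*a*q[1]/h])
E
python3 - <<'E'
from h import *
c=wrist("w1");print(c["pos"],c["tool_from_camera"],c["camera_matrix"],wproj(c,[518,-182,85]))
print(sensors.get_state()["tool_rot"])
E
```

```text
[ 514.57729492 -194.42787233  289.88408792] [[-1.96561648e-03 -9.45999641e-01 -3.24161712e-01  8.40130502e+01]
 [ 9.99997568e-01 -1.53536919e-03 -1.58301544e-03 -5.27603148e-01]
 [ 9.99824133e-04 -3.24164035e-01  9.46000359e-01 -1.24799774e+02]
 [ 0.00000000e+00  0.00000000e+00  0.00000000e+00  1.00000000e+00]] [[309.70691629   0.         312.74956895]
 [  0.         309.70691629 199.97312687]
 [  0.           0.           1.        ]] [304.86548007 167.19680386]
[1.79999768e+02 7.67256833e-02 2.61825624e+01]
```

View pics/w1.png

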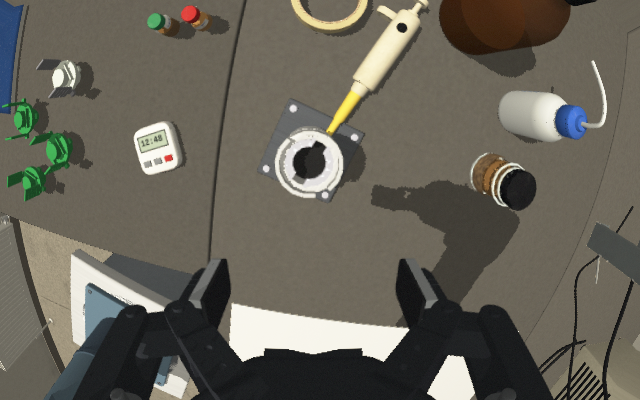

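The canister's mouth is at (310,162) and its foot screws are at (292,108), (353,137), (325,195) and (265,169). The dark keyhole has slots running roughly (325,150) to (297,175). I'll measure these.

```bash
python3 - <<'E'
from h import *
import pickle
c=pickle.load(open("w1.pkl","rb"));f=c["frame"]
g=cv2.cvtColor(f,cv2.COLOR_BGR2GRAY)
# resample top-down at z=75: 0.25mm/px around guess
def ortho(c,cx,cy,z,half=50,res=.25):
    n=int(2*half/res);mp=np.zeros((n,n,2),np.float32)
    for i in range(n):
        for j in range(n): mp[i,j]=wproj(c,[cx-half+j*res,cy+half-i*res,z])
    return cv2.remap(c["frame"],mp[...,0],mp[...,1],cv2.INTER_CUBIC)
cx,cy=wonz(c,310,162,75)[:2];print("guess",cx,cy)
a=ortho(c,cx,cy,75);b=ortho(c,cx,cy,85)
cv2.imwrite("pics/ortho1.png",np.hstack([a,b]))
ga=cv2.cvtColor(a,cv2.COLOR_BGR2GRAY);m=(ga<90).astype(np.uint8);n,l,st,ce=cv2.connectedComponentsWithStats(m)
k=l[200,200] if l[200,200] else np.argmax(st[1:,4])+1
ys,xs=np.where(l==k);X=cx-50+xs*.25;Y=cy+50-ys*.25
print("area",st[k,4]/16,"cen",X.mean(),Y.mean());P=np.c_[X-X.mean(),Y-Y.mean()]
w,v=np.linalg.eigh(P.T@P);print("axis deg",np.degrees(np.arctan2(v[1,1],v[0,1])),"len",np.ptp(P@v[:,1]),np.ptp(P@v[:,0]))
sc=[wonz(c,*p,8) for p in((292,108),(353,137),(325,195),(265,169))];print(np.mean(sc,0),[np.degrees(np.arctan2(*(sc[(i+1)%4]-sc[i])[1::-1])) for i in range(4)],[np.linalg.norm(sc[(i+1)%4]-sc[i]) for i in range(4)])
E
```

```text
guess 523.7288173226857 -185.32227325049303
area 1134.5 cen 524.17672939849 -184.3494603373154
axis deg 173.9234362266939 len 46.44566176858667 35.8402401276278
[ 521.32510441 -183.82996       8.        ] [np.float64(-89.23859571751021), np.float64(-178.01051463293857), np.float64(91.7254176867056), np.float64(1.2676037001542853)] [np.float64(88.66386998110079), np.float64(88.51920937334812), np.float64(89.77851844453537), np.float64(90.01286035962741)]
```

View pics/ortho1.png

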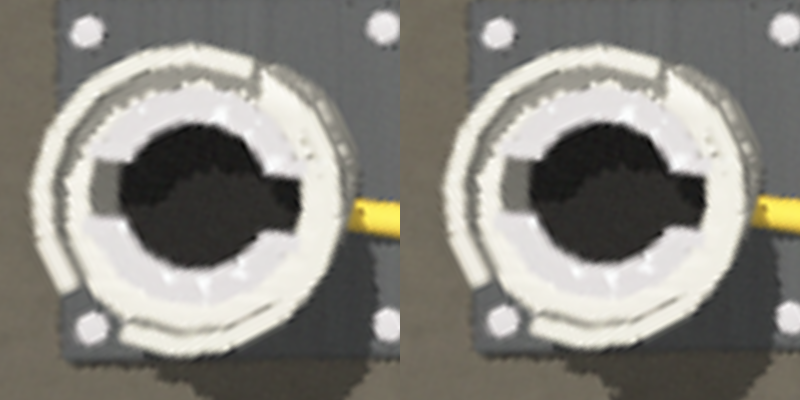

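Mouth centre is about (522,-184). The slot axis is about -4.4°, and the notches at about 49° fit the end stop at about -40°. Now I go over the cap and turn toward its yaw, where tool yaw is about -29°.

Emit:
{"api": "apply_moves", "payload": {"rows": "18 -48 0 0 0 0 85;18 -48 0 0 0 0 85;18 -48 0 0 0 0 85;18 -48 0 0 0 0 85;18 -48 0 0 0 0 85;18 -48 0 0 0 0 85;18 -48 0 0 0 0 85;18 -48 0 0 0 0 85;0 0 0 0 0 0.16 85;0 0 0 0 0 0.16 85"}}

```text
time_s: 2.65
tool_pos: [474.5, 212.9, 289.9]
tool_rot: [180.0, 0.0, 7.6]
wrist_force: [0.1, -0.4, -0.2]
finger_gap: 84.6
finger_force: 0.0
```

Emit:
{"api": "apply_moves", "payload": {"rows": "0 0 10 0 0 0.16 85;0 0 10 0 0 0.16 85;0 0 10 0 0 0.16 85;0 0 10 0 0 0.16 85;0 0 10 0 0 0 85;0 0 10 0 0 0 85;0 0 0 0 0 0 85;0 0 0 0 0 0 85;0 0 0 0 0 0 85;0 0 0 0 0 0 85"}}

```text
time_s: 3.9
tool_pos: [474.3, 214.2, 230.5]
tool_rot: [-180.0, -0.0, -28.7]
wrist_force: [-0.1, -0.8, 0.7]
finger_gap: 84.7
finger_force: 0.0
```

```bash
python3 - <<'E'
from h import *
c=wrist("w2");print(c["pos"],sensors.get_state()["tool_rot"],wproj(c,[478,215,30]))
E
```

```text
[474.32812587 214.24999601 230.54785216] [-1.79983246e+02 -1.33783537e-02 -2.87006135e+01] [311.55770692 172.66207812]
```

View pics/w2.png

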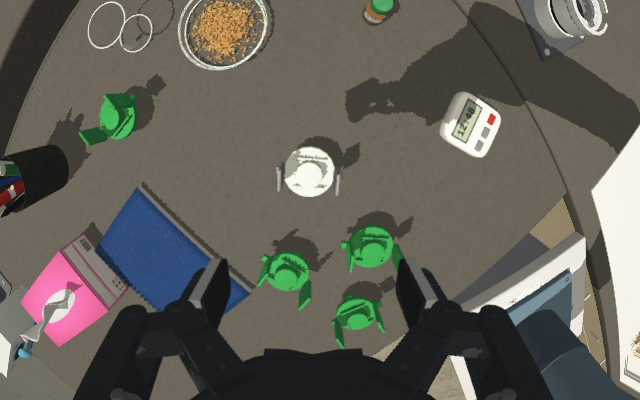

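The white cap is at (309,172) with its ears at (280,179) and (338,179). The nearest green caps, (285,270) and (370,245), are behind the finger line. Measuring it.

```bash
python3 - <<'E'
from h import *
import pickle
c=pickle.load(open("w2.pkl","rb"));x0,y0=260,135
f=c["frame"][y0:215,x0:355];hsv=cv2.cvtColor(f,cv2.COLOR_BGR2HSV).astype(int)
w=((hsv[...,2]>150)).astype(np.uint8)
n,l,st,ce=cv2.connectedComponentsWithStats(w)
for k in range(1,n):
    if st[k,4]>20: print("white",st[k],ce[k]+[x0,y0])
k=np.argmax(st[1:,4])+1
cn=max(cv2.findContours((l==k).astype(np.uint8),0,1)[0],key=len)
P=np.array([wonz(c,u+x0,v+y0,30)[:2] for u,v in cn[:,0]]);el=cv2.fitEllipse(P.astype(np.float32));print("plate",el)
g=((hsv[...,2]>85)&(hsv[...,2]<=150)&(hsv[...,0]>80)&(hsv[...,1]<60)).astype(np.uint8)
n,l,st,ce=cv2.connectedComponentsWithStats(g)
E=[]
for k in range(1,n):
    if st[k,4]>15:
        ys,xs=np.where(l==k);q=np.array([[u+x0,v+y0] for u,v in zip(xs,ys)])
        print("grey",st[k],ce[k]+[x0,y0],[wonz(c,*(ce[k]+[x0,y0]),z)[:2].round(1) for z in(60,72)])
# edges along ears line
print("hub top", wonz(c,309,177,44))
t=pickle.load(open("top0.pkl","rb"))
print(onz(t,261.3,209.8,60),onz(t,278,219.,60))
E
```

```text
white [  24   12   51   50 1925] [308.92571429 171.95792208]
white [16 32  4 24 63] [277.88888889 178.53968254]
white [76 40  4 21 48] [337.29166667 184.45833333]
plate ((479.89324951171875, 217.22772216796875), (53.07822036743164, 55.808536529541016), 48.02872848510742)
hub top [478.21249199 217.82787151  44.        ]
[493.36989967 238.68669317  60.        ] [464.10632993 188.74895387  60.        ]
```

```bash
python3 - <<'E'
from h import *
import pickle
c=pickle.load(open("w2.pkl","rb"))
cv2.imwrite("pics/w2c.png",cv2.resize(c["frame"][142:202,264:354],(720,480),interpolation=cv2.INTER_CUBIC))
E
```

```text
(no output)
```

View pics/w2c.png

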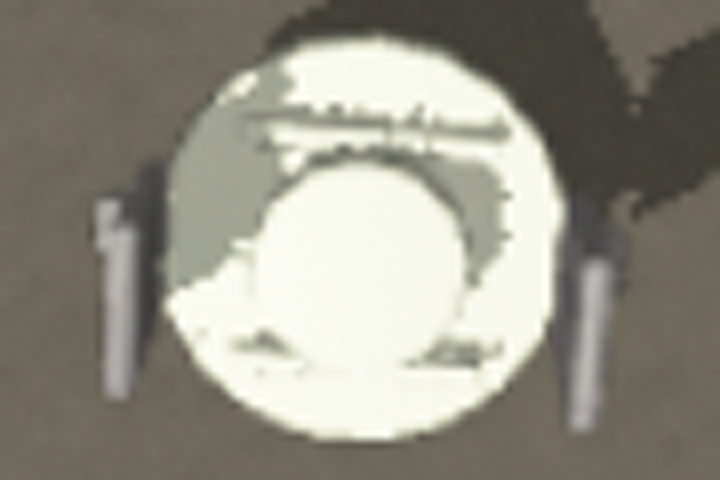

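The crop shows the ear tops (bright strips) centred at px (279,181) and (337.8,185.1), and the hub at (309,175.4). The cap is turned slightly relative to the tool.

```bash
python3 - <<'E'
from h import *
import pickle
c=pickle.load(open("w2.pkl","rb"))
a=wonz(c,279,181,72);b=wonz(c,337.8,185.1,72);d=a-b
print(a,b,"mid",(a+b)/2,"dist",np.linalg.norm(d),"capy ang",np.degrees(np.arctan2(d[1],d[0])),"hub",wonz(c,309,175.4,44),wonz(c,308.9,171.9,30))
print("tool yaw -> ", np.degrees(np.arctan2(d[1],d[0]))-90)
for p,q in(((122,225),(117,398)),((597,262),(583,430))):
    A=wonz(c,264+p[0]/8,142+p[1]/8,72);B=wonz(c,264+q[0]/8,142+q[1]/8,72);print("ear len",np.linalg.norm(A-B),"ang",np.degrees(np.arctan2(*(A-B)[1::-1])))
m=(wonz(c,309,175.4,44)+0);T=c["R"].T@(np.array([478.4,217.3,60])-c["pos"]);print("shift tool",T)
E
```

```text
[494.86254286 240.85957741  72.        ] [464.28099405 193.70005171  72.        ] mid [479.57176846 217.27981456  72.        ] dist 56.207223661309 capy ang 57.03779166566518 hub [479.71453319 216.99509931  44.        ] [480.12766625 217.10557295  30.        ]
tool yaw ->  -32.96220833433482
ear len 21.430187818896606 ang -32.21445154480829
ear len 20.935250566329813 ang -32.04395788249949
shift tool [  2.05187427  -4.56199341 170.55037551]
```

Emit:
{"api": "apply_moves", "payload": {"rows": "3.3 -5.1 15 0 0 0 85;0 0 20 0 0 0.068 85;0 0 25 0 0 0 85;0 0 25 0 0 0 85;0 0 20 0 0 0 85;0 0 15 0 0 0 85;0 0 15 0 0 0 85;0 0 15 0 0 0 85;0 0 10 0 0 0 85;0 0 10 0 0 0 85"}}

```text
time_s: 5.2
tool_pos: [479.7, 217.1, 59.8]
tool_rot: [-180.0, -0.0, -32.6]
wrist_force: [0.3, 0.3, 0.6]
finger_gap: 85.1
finger_force: 0.0
```

Emit:
{"api": "apply_moves", "payload": {"rows": "0 0 0 0 0 0 70;0 0 0 0 0 0 65;0 0 0 0 0 0 60;0 0 0 0 0 0 55;0 0 0 0 0 0 50;0 0 0 0 0 0 46;0 0 0 0 0 0 43;0 0 0 0 0 0 40;0 0 0 0 0 0 40;0 0 0 0 0 0 40", "squeeze": 30}}

```text
time_s: 6.45
tool_pos: [479.8, 216.7, 61.7]
tool_rot: [180.0, -0.0, -32.6]
wrist_force: [-4.0, -3.3, 17.4]
finger_gap: 43.4
finger_force: 28.2
```

Gripped at 43 mm. The upward force is probably the pads' forward swing pressing the cap down. I'll lift it and look.

Emit:
{"api": "apply_moves", "payload": {"rows": "0 0 -3 0 0 0 40;0 0 -5 0 0 0 40;0 0 -12 0 0 0 40;0 0 -20 0 0 0 40;0 0 -30 0 0 0 40;0 0 -30 0 0 0 40;0 0 -20 0 0 0 40;0 0 -5 0 0 0 40;0 0 0 0 0 0 40;0 0 0 0 0 0 40"}}

```text
time_s: 7.7
tool_pos: [478.9, 216.7, 184.4]
tool_rot: [179.9, 0.0, -32.6]
wrist_force: [0.8, -0.2, -1.5]
finger_gap: 42.6
finger_force: 31.1
```

```bash
python3 - <<'E'
from h import *
import pickle
s=sensors.get_state();print(s["tool_pos"],s["tool_rot"],s["wrist_force"],s["moment"])
p=s["tool_pos"];c=grab_frame("side");pickle.dump(dict(c),open("side1.pkl","wb"))
w=wrist("w3")
u,v=proj(c,[p[0],p[1],p[2]-30]).astype(int);print(u,v)
u=min(max(u,45),595)
a=cv2.resize(c["frame"][v-40:v+40,u-40:u+40],(400,400),interpolation=cv2.INTER_CUBIC)
u2,v2=wproj(w,p-[0,0,20]).astype(int);print(u2,v2);v2=min(v2,320);b=cv2.resize(w["frame"][v2-80:v2+80,u2-80:u2+80],(400,400),interpolation=cv2.INTER_CUBIC)
cv2.imwrite("pics/held.png",np.hstack([a,b]))
E
```

```text
[478.90126207 216.73367897 184.37049005] [ 1.79912078e+02  4.93949110e-02 -3.26076455e+01] [ 0.80632381 -0.21385945 -1.4986846 ] [-0.05426575 -0.04960349  0.03892169]
324 216
314 259
```

View pics/held.png

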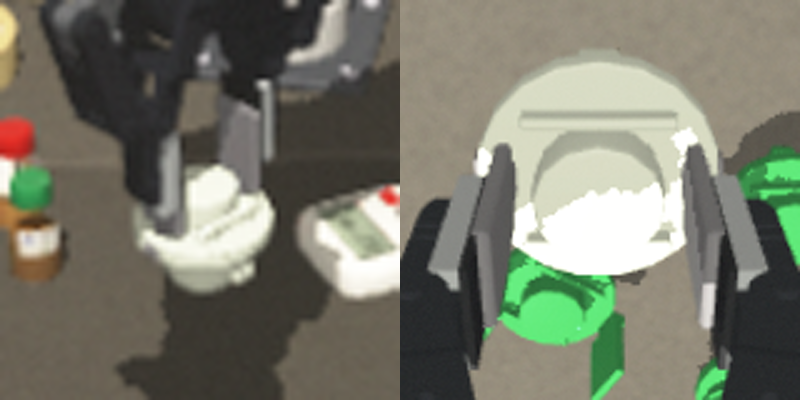

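The cap is held level with both tabs in. I'll carry it to about 70 mm short of the canister, so the wrist camera sees the mouth, and turn to slot yaw.

Emit:
{"api": "apply_moves", "payload": {"rows": "19 34.8 0 0 0 0 40;19 34.8 0 0 0 0 40;19 34.8 0 0 0 0 40;19 34.8 0 0 0 0 40;19 34.8 0 0 0 0 40;19 34.8 0 0 0 0 40;19 34.8 0 0 0 0 40;19 34.8 0 0 0 0 40;19 34.8 0 0 0 0 40;19 34.8 0 0 0 0 40"}}

```text
time_s: 9.05
tool_pos: [451.6, -179.6, 184.9]
tool_rot: [180.0, 0.0, -32.6]
wrist_force: [0.7, 0.3, -2.0]
finger_gap: 42.4
finger_force: 31.2
```

Emit:
{"api": "apply_moves", "payload": {"rows": "0 0 0 0 0 -0.123 40;0 0 0 0 0 -0.123 40;0 0 0 0 0 -0.123 40;0 0 0 0 0 -0.123 40;0 0 0 0 0 0 40;0 0 0 0 0 0 40;0 0 0 0 0 0 40;0 0 0 0 0 0 40;0 0 0 0 0 0 40;0 0 0 0 0 0 40"}}

```text
time_s: 10.3
tool_pos: [452.0, -178.5, 185.3]
tool_rot: [180.0, -0.0, -4.4]
wrist_force: [0.0, -0.1, -3.9]
finger_gap: 43.0
finger_force: 31.2
```

```bash
python3 - <<'E'
from h import *
w=wrist("w4");print(w["pos"],sensors.get_state()["tool_rot"],sensors.get_state()["wrist_force"])
u,v=wproj(w,[522,-184,80]);print(u,v)
def ortho(c,cx,cy,z,half,res):
    n=int(2*half/res);mp=np.zeros((n,n,2),np.float32)
    for i in range(n):
        for j in range(n): mp[i,j]=wproj(c,[cx-half+j*res,cy+half-i*res,z])
    return cv2.remap(c["frame"],mp[...,0],mp[...,1],cv2.INTER_CUBIC)
a=ortho(w,522,-184,75,45,.225)
b=ortho(w,w["pos"][0],w["pos"][1],w["pos"][2]-32,45,.225)
o=np.hstack([a,b])
cv2.imwrite("pics/w4o.png",o)
E
```

```text
[ 452.03148931 -178.45204079  185.28706055] [ 1.79999674e+02 -1.09399797e-03 -4.43201736e+00] [-0.0534448  -0.48902354 -2.05572491]
314.11654219756457 115.72696886470206
```

View pics/w4o.png

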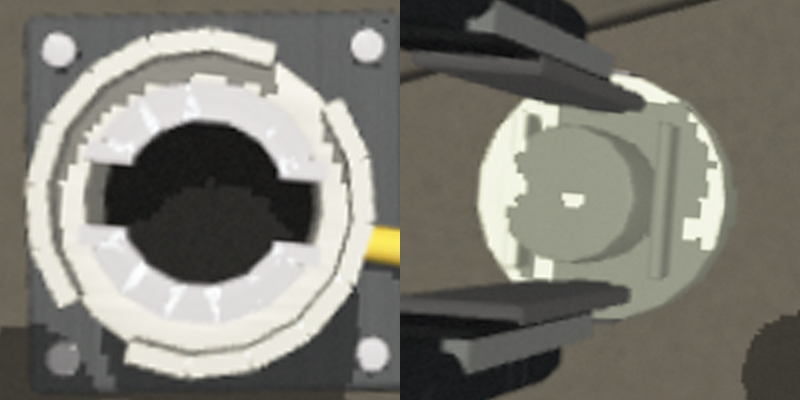

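The mouth centre measures (522.6,-184.7) with slots at about -4.6°; the slot length of 53 mm and hole of 36.7 mm check out. The cap sits (+0.7,+1.1) mm from the TCP in the same camera, level, with yaw about -4°. So the TCP target is (521.9,-185.8).

Emit:
{"api": "apply_moves", "payload": {"rows": "14 0.4 0 0 0 0 40;14 0.4 0 0 0 0 40;14 0.4 0 0 0 0 40;14 0.4 0 0 0 0 40;14 0.3 0 0 0 0 40;0 0 7 0 0 0 40;0 0 7 0 0 0 40;0 0 7 0 0 0 40;0 0 7 0 0 0 40;0 0 7 0 0 0 40"}}

```text
time_s: 11.6
tool_pos: [521.5, -185.8, 149.8]
tool_rot: [180.0, 0.0, -4.4]
wrist_force: [0.8, -0.6, -1.5]
finger_gap: 42.5
finger_force: 31.2
```

Emit:
{"api": "apply_moves", "payload": {"rows": "0 0 3 0 0 0 40;0 0 3 0 0 0 40;0 0 3 0 0 0 40;0 0 3 0 0 0 40;0 0 3 0 0 0 40;0 0 1.5 0 0 0 40;0 0 1.5 0 0 0 40;0 0 1 0 0 0 40;0 0 0 0 0 0 40;0 0 0 0 0 0 40"}}

```text
time_s: 12.85
tool_pos: [521.7, -185.8, 131.3]
tool_rot: [180.0, -0.0, -4.4]
wrist_force: [0.1, -0.2, -1.5]
finger_gap: 42.7
finger_force: 31.2
```

Emit:
{"api": "apply_moves", "payload": {"rows": "0 0 1.5 0 0 0 40;0 0 1.5 0 0 0 40;0 0 1.5 0 0 0 40;0 0 1 0 0 0 40;0 0 1 0 0 0 40;0 0 1 0 0 0 40;0 0 1 0 0 0 40;0 0 1 0 0 0 40;0 0 0 0 0 0 40;0 0 0 0 0 0 40"}}

```text
time_s: 14.1
tool_pos: [521.7, -185.8, 121.8]
tool_rot: [180.0, -0.0, -4.4]
wrist_force: [0.0, 0.4, -1.7]
finger_gap: 42.3
finger_force: 31.2
```

The lugs have passed into the slots without contact. Going on to flush.

Emit:
{"api": "apply_moves", "payload": {"rows": "0 0 1 0 0 0 40;0 0 1 0 0 0 40;0 0 1 0 0 0 40;0 0 1 0 0 0 40;0 0 0.7 0 0 0 40;0 0 0.7 0 0 0 40;0 0 0.7 0 0 0 40;0 0 0.5 0 0 0 40;0 0 0 0 0 0 40;0 0 0 0 0 0 40"}}

```text
time_s: 15.35
tool_pos: [521.7, -185.8, 115.2]
tool_rot: [180.0, 0.0, -4.4]
wrist_force: [0.1, 0.1, -1.4]
finger_gap: 42.7
finger_force: 31.2
```

Emit:
{"api": "apply_moves", "payload": {"rows": "0 0 0.5 0 0 0 40;0 0 0 0 0 0 40;0 0 0.5 0 0 0 40;0 0 0 0 0 0 40;0 0 0.5 0 0 0 40;0 0 0 0 0 0 40;0 0 0.5 0 0 0 40;0 0 0 0 0 0 40;0 0 0 0 0 0 40;0 0 0 0 0 0 40"}}

```text
time_s: 16.6
tool_pos: [521.7, -185.8, 113.2]
tool_rot: [180.0, -0.0, -4.4]
wrist_force: [-1.1, -0.2, 4.7]
finger_gap: 42.7
finger_force: 32.4
```

Flush with a light press of about 6 N. I ease off 1 mm, then turn clockwise.

Emit:
{"api": "apply_moves", "payload": {"rows": "0 0 -1 0 0 0 40;0 0 0 0 0 0.05 40;0 0 0 0 0 0.05 40;0 0 0 0 0 0.05 40;0 0 0 0 0 0.05 40;0 0 0 0 0 0.05 40;0 0 0 0 0 0.05 40;0 0 0 0 0 0.05 40;0 0 0 0 0 0 40;0 0 0 0 0 0 40"}}

```text
time_s: 17.85
tool_pos: [522.1, -185.8, 114.3]
tool_rot: [-180.0, -0.1, -24.4]
wrist_force: [0.3, -0.0, 2.4]
finger_gap: 42.3
finger_force: 32.0
```

```bash
python3 -c "
from h import *
s=sensors.get_state();print(s['tool_pos'],s['tool_rot'],s['wrist_force'],s['moment'])"
```

```text
[ 522.12616363 -185.78692406  114.29186741] [-1.79985687e+02 -5.12048898e-02 -2.44240396e+01] [ 0.25082216 -0.02079662  2.38959998] [ 0.06333293 -0.18632509 -0.02340592]
```

Turned 20° freely. Continuing to 0.58 rad, then in small steps.

Emit:
{"api": "apply_moves", "payload": {"rows": "0 0 0 0 0 0.05 40;0 0 0 0 0 0.05 40;0 0 0 0 0 0.04 40;0 0 0 0 0 0.03 40;0 0 0 0 0 0.03 40;0 0 0 0 0 0.02 40;0 0 0 0 0 0.01 40;0 0 0 0 0 0 40;0 0 0 0 0 0 40;0 0 0 0 0 0 40"}}

```text
time_s: 19.1
tool_pos: [521.6, -185.7, 114.2]
tool_rot: [-180.0, 0.0, -37.6]
wrist_force: [0.3, 0.9, 3.6]
finger_gap: 42.6
finger_force: 32.1
```

```bash
python3 -c "
from h import *
s=sensors.get_state();print(s['tool_pos'],s['tool_rot'],s['wrist_force'],s['moment'])"
```

```text
[ 521.60529551 -185.6649845   114.16601699] [-1.79996805e+02  1.23131452e-02 -3.76485009e+01] [0.33792297 0.92582907 3.58453848] [ 0.24339975 -0.01985718  0.04438583]
```

Emit:
{"api": "apply_moves", "payload": {"rows": "0 0 0 0 0 0.01 40;0 0 0 0 0 0 40;0 0 0 0 0 0.01 40;0 0 0 0 0 0 40;0 0 0 0 0 0.01 40;0 0 0 0 0 0 40;0 0 0 0 0 0 40;0 0 0 0 0 0 40;0 0 0 0 0 0 40;0 0 0 0 0 0 40"}}

```text
time_s: 20.35
tool_pos: [521.8, -185.7, 114.2]
tool_rot: [-180.0, -0.0, -39.4]
wrist_force: [0.9, 1.1, 3.4]
finger_gap: 42.7
finger_force: 32.1
```

```bash
python3 -c "
from h import *
s=sensors.get_state();print(s['tool_pos'],s['tool_rot'],s['wrist_force'],s['moment'])"
```

```text
[ 521.82106416 -185.67445181  114.23858318] [-1.79986433e+02 -9.99024639e-03 -3.93685852e+01] [0.93265372 1.06344246 3.40963097] [ 0.51846581 -0.26488019  0.04240868]
```

Emit:
{"api": "apply_moves", "payload": {"rows": "0 0 0 0 0 0.01 40;0 0 0 0 0 0 40;0 0 0 0 0 0.01 40;0 0 0 0 0 0 40;0 0 0 0 0 0 40;0 0 0 0 0 0 40;0 0 0 0 0 0 40;0 0 0 0 0 0 40;0 0 0 0 0 0 40;0 0 0 0 0 0 40"}}

```text
time_s: 21.6
tool_pos: [522.0, -185.5, 114.2]
tool_rot: [-180.0, -0.0, -40.5]
wrist_force: [3.1, 3.4, 3.1]
finger_gap: 42.6
finger_force: 32.1
```

```bash
python3 -c "
from h import *
s=sensors.get_state();print(s['tool_pos'],s['tool_rot'],s['wrist_force'],s['moment'])"
```

```text
[ 521.97987906 -185.49821438  114.24079538] [-1.79970907e+02 -1.50441423e-02 -4.05034877e+01] [3.10731314 3.37786958 3.13249898] [ 0.96831474 -0.78292689  0.09344726]
```

A side force of 4.6 N is building at -40.5°, so the end stop is reached as predicted. Letting go.

Emit:
{"api": "apply_moves", "payload": {"rows": "0 0 0 0 0 0 48;0 0 0 0 0 0 52;0 0 0 0 0 0 56;0 0 0 0 0 0 60;0 0 0 0 0 0 65;0 0 0 0 0 0 75;0 0 0 0 0 0 85;0 0 0 0 0 0 85;0 0 0 0 0 0 85;0 0 0 0 0 0 85"}}

```text
time_s: 22.85
tool_pos: [521.6, -185.8, 114.2]
tool_rot: [180.0, 0.0, -40.5]
wrist_force: [0.3, -0.4, -0.4]
finger_gap: 85.2
finger_force: 0.0
```

Emit:
{"api": "apply_moves", "payload": {"rows": "0 0 -4 0 0 0 85;0 0 -6 0 0 0 85;0 0 -10 0 0 0 85;0 0 -15 0 0 0 85;0 0 -20 0 0 0 85;0 0 -25 0 0 0 85;0 0 -25 0 0 0 85;0 0 -10 0 0 0 85;0 0 0 0 0 0 85;0 0 0 0 0 0 85"}}

```text
time_s: 24.1
tool_pos: [521.1, -185.5, 228.3]
tool_rot: [180.0, 0.1, -40.5]
wrist_force: [0.8, 0.0, 0.1]
finger_gap: 84.9
finger_force: 0.0
```

```bash
python3 - <<'E'
from h import *
w=wrist("w5");print(w["pos"],sensors.get_state()["wrist_force"])
u,v=wproj(w,[522,-185,85]).astype(int)
s=grab_frame("side");a,b=proj(s,[522,-185,95]).astype(int)
im=np.hstack([cv2.resize(w["frame"][v-40:v+40,u-40:u+40],(400,400),interpolation=cv2.INTER_CUBIC),cv2.resize(s["frame"][b-32:b+32,a-32:a+32],(400,400),interpolation=cv2.INTER_CUBIC)])
cv2.imwrite("pics/w5c.png",im);print(u,v,a,b)
E
```

```text
[ 521.07459391 -185.54607654  228.33824031] [ 0.19280716  0.49355387 -0.91745924]
312 190 341 155
```

View pics/w5c.png

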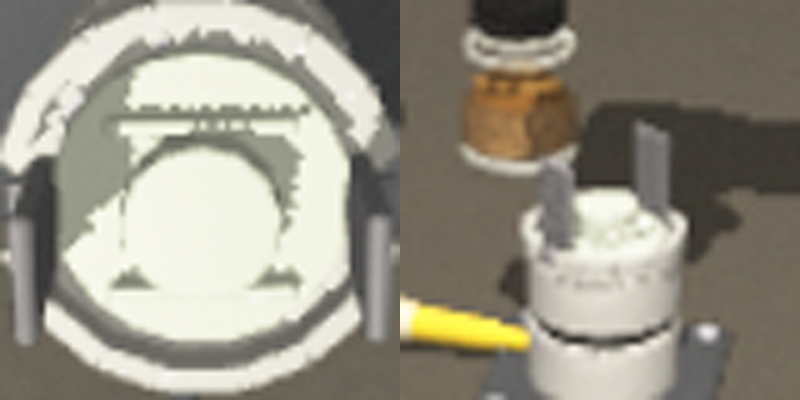

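The cap sits level in the rim. The ear tops are at px (277,206.4) and (347.4,206.4), so I'll check their spread against 56 mm free.

```bash
python3 - <<'E'
from h import *
import pickle
c=pickle.load(open("w5.pkl","rb"))
a=wonz(c,277,206.4,125);b=wonz(c,347.4,206.4,125);print(a,b,(a+b)/2,np.linalg.norm(a-b))
print([wproj(c,c["pos"]*[1,1,0]+[0,0,z]) for z in(97,83)])
E
```

```text
[ 539.42319744 -163.15969415  125.        ] [ 503.30146647 -205.28566786  125.        ] [ 521.36233195 -184.222681    125.        ] 55.492135567281416
[array([313.63785866, 194.57063346]), array([313.60704412, 189.80811618])]
```

```bash
python3 -c "
from h import *
print(workorder.finish_job())"
```

```text
the job is handed in; nothing more can be done
None
```

The cap is in the canister's mouth, turned clockwise to its end stop and let go. The last pictures show it level in the rim with both tabs fully out (55.5 mm between ears, 56 mm when free). I handed the job in at about 24 s, and it gave no verdict.

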